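Seat a gouge handle in the V-cradle and hold it down for drilling

ROBOT

A 6-joint arm with a two-finger parallel gripper is mounted at the origin on the work surface. World frame = base frame: x ahead of the robot, y to its left, z up, the work surface at z = 0. Lengths are in m, angles in rad, forces in N, time in s.
With the tool pointing down it reaches from about 0.35 to 0.975 m from the base axis. Payload 17.4 kg.
Tool frame: the origin (TCP) lies where the fingers leave the gripper's body, on its centre line; the fingertips stand 73 mm ahead of it and the grasp point (between the pads) lies 54 mm ahead of it (arm.tip_extent is the distance from the TCP to the fingertips, in m); z points along the fingers, y is the line along which they close (so a half turn about z gives the same grasp; the last joint's range is limited). The gripper opens to 85 mm and grips with 20 to 120 N. Pads are 22 mm wide; open, the fingers measure 114 mm over their backs; the gripper's body (76 mm by 85 mm) begins 54 mm behind the grasp point. The pads swing forward as they close: fully open they stand 13 mm farther back than shut.
Start: joints at [1.23, 0.116, 1.442, -0, 1.584, -0.038], TCP at [0.201, 0.644, 0.304] pointing down, gripper open.
Joint ranges: [-2.83, 2.83], [-0.83, 2.19], [0.07, 2.5], [-1.14, 4.28], [0.01, 3], [-2.97, 2.97]. Speed limits (rad/s): [1.89, 1.89, 2.22, 3.14, 3.14, 3.14].

INTERFACE

Orientations are given as [roll, pitch, yaw] about the fixed x, y, z axes, in that order (R = Rz(yaw) Ry(pitch) Rx(roll)).
In Python, from rig import arm gives the robot as it stands.
- The arm moves only by the tool drive_tool, never from a script. Its argument "series" is a list of rows, each an object with "delta_pos": the shift along the world's x, y, z in mm, a list of three; "rotation": the turn, a rotation vector about the world's x, y, z in rad, a list of three. A call has 1 to 8 rows; each row is the pose to reach, as a shift and turn from the pose commanded when the call began; what a row does not reach only later rows make up. A row lasts 1/10 s, in which the tool goes at most 50 mm and 8.59 degrees, less where a joint would pass 70% of its speed; a pose out of reach is approached as far as the arm can. A call with a gripper value outside its range is refused whole. "claw" is the opening, from 0 (shut) to 1 (fully open), set as the call begins (left out, the last holds). The fingers move at their own pace and stop on an object; "grip_force" is the grip in N (left out, the last holds). Time passes only in rows, so rows that repeat a pose let the fingers close. It gives the time, the measured TCP pose, the force, the opening and the grip force at its end, in the units of the state.
- arm.sense(): the state, without advancing time (a new reading comes with each control period).
- arm.snapshot(name): name is "side" or "top"; returns a dict with "pixels" (420x560x3 uint8, red, green, blue), "range_z" (420x560 float32, m along the optical axis (not along the pixel's ray), 0 where there is no reading), "camera_matrix" (3x3 intrinsics, pixels), "k1" (the pictures are not rectified: a ray, as slopes to the right and down, at radius r is drawn at 1 + k1 r^2 times it, then the intrinsics apply), "R" (3x3) and "t" (3): a world point X has camera coordinates R X + t. Camera axes: x right, y down, z forward; pixel columns grow to the right and rows downward; lengths in m; the calibration is good to about 2 mm. A picture is of the moment at which its call begins.
- arm.sign_off(): hands the job in; it is judged then, once.
The state is a dict: "time": time; "joints": joint angles; "dq": joint speeds; "effort": joint torques, N m; "tcp_pos": TCP position; "eef_rot": TCP orientation; "wrist_force": force on the tool from outside, world axes, zero at the start; "moment": the same for the moment, N m; "grip_width": finger opening in m; "finger_force": force on a finger pad.
Only numpy, scipy, OpenCV 4.12 (cv2) and the standard library are available. Lean on these libraries where they do the work, as an engineer would, in place of code of your own. Each camera call takes 0.05 s, during which the arm holds its last target. There are 200 camera calls.

TASK

Pick up the new gouge handle that has no blade yet and lay it in the V-cradle, with its plain butt end up against the end stop, so that its hanging hole can be drilled. Keep it pressed down firmly, with about a kilogram of push, so that it lies along the V and bears on both sloping faces, and finish while you are still holding it down like that. Do not drop the handle, and leave the gouges, the mallet and the sharpening stone where they are.

Things in the scene. Friction and masses are not known exactly. Their poses are not given: they have to be found in the camera images.
- handle: the loose new handle lying on the bench: a straight round bar of light wood, 32 mm diameter, 140 mm long, with a brass ferrule (22 mm diameter, 18 mm long) on one end and no blade; about 100 g, can roll. Origin on its axis at the middle of the wood, 16 mm above the bench (balances 10 mm from there towards the ferrule); x axis along it towards the plain butt end
- butt (a point): centre of the handle's plain flat butt end, on its axis, 70 mm from the handle's origin along its +x
- cradle: the V-cradle, fixed to the bench: plywood baseboard 190 x 100 x 18 mm with two wooden V-saddles in line and an upright end stop. Origin on the bench surface under the V's centre line; x runs along the V towards the stop, z up. Saddles at x = -60 to -30 and +26 to +56 mm, 72 mm wide, 50 mm high above the bench; the gap between them is open down to the baseboard (fingers fit in)
- stop (a point): centre of the end stop's face, where the butt comes up: x = +80, y = 0, z = 50.6 mm in the cradle's frame, axes as the cradle's. A seated handle's axis lies at this height and y = 0, so its origin is 70 mm before this point. The stop is a block 56 mm wide, 16 mm thick, its top 74 mm above the bench
- face_left: the sloping V faces on the cradle's +y side, on both saddles; origin and axes as the cradle's. The two faces of the 90 degree V slope at 45 degrees, would meet 28 mm above the bench and are 44 mm apart at the top. They are smooth, waxed wood (friction about 0.35)
- face_right: the sloping V faces on the cradle's -y side, on both saddles; origin and axes as the cradle's, mirror image of the left ones
- gouge_wide: a finished carving gouge lying on the bench: eight-sided wooden handle 128 mm long and 29 mm thick, steel blade 20 mm wide reaching 178 mm from the origin; origin under the middle of its wooden handle on the bench, blade towards its -x. Leave alone
- gouge_narrow: a finished carving gouge like the other with a blade 10 mm wide; origin under the middle of its wooden handle on the bench, blade towards its -x. Leave alone
- mallet: a round carver's mallet standing on its head, 96 mm diameter, 235 mm tall, origin at the centre of its underside. Leave alone
- stone: a sharpening stone in its wooden holder, 215 x 70 x 30 mm, long side along its x, origin at the centre of its underside. Leave alone
Things that resemble listed ones, but are neither listed nor needed, are in the scene too. Leave any red look-alike of the cradle alone.

How it is judged:
At the end, for the whole second after the job is handed in: The handle lies still in the V, within 2 mm of its seated height and centre line and 2 degrees of the V's direction, butt within 4 mm of the end stop, and the fingers press it down so that it bears on the left and on the right sloping faces with more than 3 N each (contact force between handle and face_left above 3 N and contact force between handle and face_right above 3 N and contact force between the fingers and handle above 2 N and x of butt in the frame of stop between -0.004 and 0.002 m and y of handle in the frame of stop between -0.002 and 0.002 m and z of handle in the frame of stop between -0.002 and 0.002 m and angle between the x axis of handle and the x axis of cradle, either way round below 0.035 rad and linear speed of handle below 0.02 m/s); the arm keeps its last pose, push and grip.
It fails at once if the handle is dropped (falls free of the fingers) (contact force between the fingers and handle below 0.05 N and linear speed of handle above 0.5 m/s).
It fails at once if a gouge is pushed out of its place (30 mm) (distance of any of gouge_wide, gouge_narrow from where it was at the start of the episode above 0.03 m).
It fails at once if the mallet or the stone is pushed out of its place (30 mm) (distance of any of mallet, stone from where it was at the start of the episode above 0.03 m).
It also fails if it takes over 48 s, if anything falls off the work surface, if the arm or the gripper's body presses on something with over 40 N, if the wrist force passes 120 N, or if a joint passes its speed limit or range.

## Working session

There is one attempt and no reset: what is moved stays moved. The work goes in short steps, Python scripts to look and compute and a tool call to move; the robot and the scene stay as the last step left them, time stands still between calls to the robot, and variables do not carry over. Pictures are saved under pics/ and viewed, at most 10 in all, crops included, and the job is handed in when it is done.

Besides the shell and the picture viewer there is one more tool, called after ">>>" by a JSON object that holds its "name" and its "arguments", one argument or row to a line. drive_tool: Moves the arm, as the interface text tells. Its arguments: {"type":"object","properties":{"series":{"type":"array","items":{"type":"object","properties":{"delta_pos":{"type":"array","items":{"type":"number"}},"rotation":{"type":"array","items":{"type":"number"}}}}},"claw":{"type":"number"},"grip_force":{"type":"number"}},"required":["series"]}

```bash
mkdir -p pics
cat > h.py <<'E'
import numpy as np,cv2
from rig import arm
def snap(n):
    s=arm.snapshot(n); np.savez(f'pics/{n}.npz',**{k:np.asarray(v) for k,v in s.items()}); return s
def cloud(s):
    K=s['camera_matrix'];k1=float(s['k1']);d=s['range_z'];h,w=d.shape
    u,v=np.meshgrid(np.arange(w),np.arange(h))
    p=cv2.undistortPoints(np.stack([u,v],-1).reshape(-1,1,2).astype(np.float64),K,np.array([k1,0,0,0.])).reshape(h,w,2)
    c=np.dstack([p,np.ones((h,w))])*d[...,None]
    return (c-s['t'])@s['R']
E
python3 - <<'E'
from h import *
for n in('top','side'):
    s=snap(n); cv2.imwrite(f'pics/{n}0.png',s['pixels'][...,::-1])
    print(n,-s['R'].T@s['t'],s['k1'],s['R'][2],(s['range_z']>0).mean())
st=arm.sense();print(st)
E
```

```text
top [0.41210036 0.05242922 1.40935426] -0.10529127912951441 [ 0.10955389  0.01717643 -0.99383244] 0.9958886054421768
side [ 0.03202792 -0.44053903  0.98908881] -0.0096674748955352 [ 0.45551621  0.43645845 -0.77589239] 0.9962882653061225
{'time': 0.1, 'joints': array([ 1.23018148e+00,  1.16463171e-01,  1.44219361e+00, -1.30126813e-05,
        1.58399188e+00, -3.77949320e-02]), 'dq': array([-7.96762059e-04,  2.52250007e-04, -2.54515670e-03, -8.68889954e-04,
        1.18204268e-05, -1.41806940e-04]), 'effort': array([ 1.25447099e-03, -7.33668852e+01, -6.33783460e+01,  3.82450594e-05,
        5.11014165e-03,  5.36117761e-05]), 'tcp_pos': array([0.20127235, 0.6442017 , 0.30322201]), 'eef_rot': array([-3.14053691e+00, -2.68997110e-05,  2.83877256e+00]), 'wrist_force': array([ 0.48556021,  0.50306778, -0.13491089]), 'moment': array([ 0.00513703, -0.02621033, -0.01037911]), 'finger_force': 0.0, 'grip_width': 0.08553382542442231}
```

View pics/top0.png

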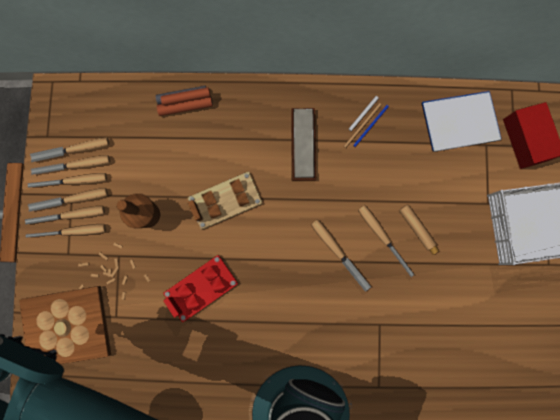

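View pics/side0.png

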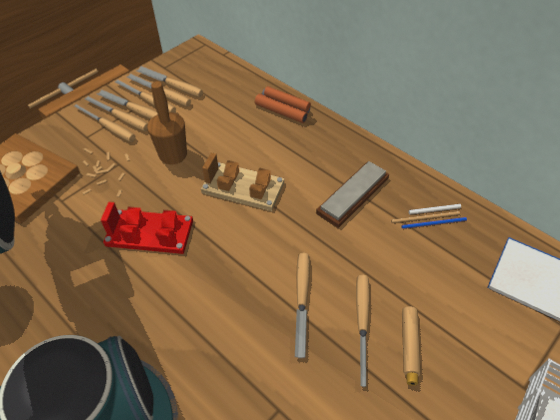

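The top view shows the bare handle at (419,229), with its ferrule at (434,249) and its butt at (405,209). The plywood cradle is at (225,200), with its stop at the left end, nearest the mallet; the side view shows the stop at (210,167). The red look-alike is at (200,288).

```bash
cat > m.py <<'E'
from h import *
def load(n): return dict(np.load(f'pics/{n}.npz'))
def sel(P,c,r): return (np.hypot(P[...,0]-c[0],P[...,1]-c[1])<r)
if __name__=='__main__':
  T=load('top');PT=cloud(T);print('handle',PT[229,419],'cradle',PT[214,210],'bench',PT[290,300])
  hc=PT[229,419,:2];cc=PT[200,225,:2]
  for n in('top','side'):
    s=load(n);P=cloud(s);
    b=P[(np.abs(P[...,2])<.006)&(sel(P,hc,.2))];print(n,'bench z',np.median(b[:,2]))
    m=sel(P,hc,.1)&(P[...,2]>.007)&(P[...,2]<.05)
    nl,L=cv2.connectedComponents(m.astype(np.uint8))
    l=max(range(1,nl),key=lambda i:-np.hypot(*(P[L==i][:,:2].mean(0)-hc)) if (L==i).sum()>50 else -9)
    h=P[L==l];rc=cv2.minAreaRect((h[:,:2]*1000).astype(np.float32));print(' handle',rc,np.round(cv2.boxPoints(rc)),'ztop',np.percentile(h[:,2],[50,95,99]))
    q=P[(L==l)&(P[...,2]>.026)][:,:2];c=q.mean(0);w,v=np.linalg.eigh(np.cov((q-c).T));a=v[:,1];t=(q-c)@a
    print(' ridge',c,'ang',np.degrees(np.arctan2(a[1],a[0])),t.min(),t.max(),len(q))
    m=sel(P,cc,.13)
    for lo,hi in((.013,.023),(.046,.054),(.069,.079)):
      k=m&(P[...,2]>lo)&(P[...,2]<hi)
      nl,L,S,C=cv2.connectedComponentsWithStats(k.astype(np.uint8))
      for i in range(1,nl):
        if S[i,4]>12:
          g=P[L==i];rc=cv2.minAreaRect((g[:,:2]*1000).astype(np.float32));print(' z',lo,hi,S[i,4],C[i].round(),np.round(rc[0],1),np.round(rc[1],1),round(rc[2],1),'zmed',np.median(g[:,2]).round(4))
E
python3 m.py
```

```text
handle [ 0.52130691 -0.32294837  0.02953313] cradle [0.54917082 0.26445426 0.04952657] bench [0.3433677  0.00865403 0.00172202]
top bench z 0.00028900959782898685
 handle ((522.763427734375, -327.01531982421875), (159.59365844726562, 36.308265686035156), 37.02151870727539) [[ 448. -361.]
 [ 470. -390.]
 [ 597. -293.]
 [ 576. -264.]] ztop [0.02843037 0.03493911 0.03662246]
 ridge [ 0.52693992 -0.32110598] ang -143.9814567761711 -0.07291775376449253 0.08490184062881098 416
 z 0.013 0.023 1443 [226. 200.] [594.5 231.1] [101.3 190.5] 24.5 zmed 0.0187
 z 0.046 0.054 65 [234. 183.] [636.4 197.2] [23.6 29.6] 22.6 zmed 0.05
 z 0.046 0.054 63 [206. 195.] [603.2 276.8] [20.7 29.7] 18.3 zmed 0.0504
 z 0.046 0.054 66 [242. 200.] [591.3 175.8] [20.5 30. ] 21.5 zmed 0.0496
 z 0.046 0.054 61 [213. 212.] [554.8 254.8] [19.3 30.3] 24.3 zmed 0.05
 z 0.069 0.079 100 [194. 209.] [559.4 305.4] [56.6 16. ] 24.7 zmed 0.0749
side bench z -0.0001450506973395173
 handle ((521.2982177734375, -328.2647705078125), (158.20704650878906, 32.19453811645508), 36.23287582397461) [[ 448. -362.]
 [ 467. -388.]
 [ 595. -294.]
 [ 576. -269.]] ztop [0.02829799 0.03304869 0.03455443]
 ridge [ 0.52343132 -0.3259236 ] ang -143.78120332895227 -0.07599808530993506 0.08212519479960112 824
 z 0.013 0.023 1464 [245. 187.] [593.8 228. ] [104.2 192.8] 25.5 zmed 0.0181
 z 0.046 0.054 74 [231. 164.] [602.6 274.5] [24. 31.] 32.3 zmed 0.0493
 z 0.046 0.054 26 [208. 173.] [546.5 292.8] [14.9 31.1] 82.9 zmed 0.0507
 z 0.046 0.054 75 [263. 171.] [637.1 195.3] [24.6 31.6] 30.3 zmed 0.0495
 z 0.046 0.054 69 [223. 179.] [554.6 251.3] [20.5 31.9] 18.9 zmed 0.0499
 z 0.046 0.054 71 [255. 187.] [589.9 174.1] [20.1 31.5] 29.7 zmed 0.0498
 z 0.069 0.079 121 [209. 161.] [559.  304.7] [60.1 17.7] 26.3 zmed 0.0734
```

>>> {"name": "drive_tool", "arguments": {
  "claw": 0.8,
  "series": [
    {"delta_pos":[16,-48,0],"rotation":[0,0,-0.11]},
    {"delta_pos":[32,-97,0],"rotation":[0,0,-0.22]},
    {"delta_pos":[48,-146,0],"rotation":[0,0,-0.33]},
    {"delta_pos":[64,-194,0],"rotation":[0,0,-0.44]},
    {"delta_pos":[80,-243,0],"rotation":[0,0,-0.55]},
    {"delta_pos":[96,-292,0],"rotation":[0,0,-0.66]},
    {"delta_pos":[112,-340,0],"rotation":[0,0,-0.77]},
    {"delta_pos":[127,-389,0],"rotation":[0,0,-0.88]}
  ]
}}

```text
time: 0.9
tcp_pos: [0.3255, 0.2622, 0.3037]
eef_rot: [3.141, 0.0, 1.955]
wrist_force: [1.7, 0.1, 0.6]
grip_width: 0.068
finger_force: 0.0
```

```bash
python3 -c "
from rig import arm
s=arm.sense();print(arm.tip_extent,s['tcp_pos'],s['eef_rot'],s['joints'],s['grip_width'],s['wrist_force'])"
```

```text
0.0726 [0.32548682 0.26224942 0.30371358] [3.14142713e+00 3.45488324e-05 1.95488652e+00] [ 6.17209007e-01 -4.69198925e-01  1.95237596e+00 -7.21281159e-05
  1.65826256e+00  2.33112503e-01] 0.06803816590909342 [1.74458621 0.09665384 0.56829414]
```

>>> {"name": "drive_tool", "arguments": {
  "series": [
    {"delta_pos":[16,-48,0],"rotation":[0,0,-0.11]},
    {"delta_pos":[32,-97,0],"rotation":[0,0,-0.22]},
    {"delta_pos":[48,-146,0],"rotation":[0,0,-0.33]},
    {"delta_pos":[64,-194,0],"rotation":[0,0,-0.44]},
    {"delta_pos":[80,-243,0],"rotation":[0,0,-0.55]},
    {"delta_pos":[96,-292,0],"rotation":[0,0,-0.66]},
    {"delta_pos":[112,-340,0],"rotation":[0,0,-0.77]},
    {"delta_pos":[128,-389,0],"rotation":[0,0,-0.88]}
  ]
}}

```text
time: 1.7
tcp_pos: [0.4506, -0.1182, 0.3039]
eef_rot: [3.141, -0.0, 1.074]
wrist_force: [1.9, 2.4, 1.0]
grip_width: 0.0685
finger_force: 0.0
```

>>> {"name": "drive_tool", "arguments": {
  "series": [
    {"delta_pos":[16,-48,0],"rotation":[0,0,-0.11]},
    {"delta_pos":[32,-97,0],"rotation":[0,0,-0.22]},
    {"delta_pos":[48,-146,0],"rotation":[0,0,-0.33]},
    {"delta_pos":[64,-195,0],"rotation":[0,0,-0.44]},
    {"delta_pos":[64,-195,0],"rotation":[0,0,-0.44]},
    {"delta_pos":[64,-195,0],"rotation":[0,0,-0.44]},
    {"delta_pos":[64,-195,0],"rotation":[0,0,-0.44]}
  ]
}}

```text
time: 2.4
tcp_pos: [0.5144, -0.3101, 0.3038]
eef_rot: [-3.141, -0.0, 0.64]
wrist_force: [-0.2, 0.3, 0.5]
grip_width: 0.0682
finger_force: 0.0
```

>>> {"name": "drive_tool", "arguments": {
  "series": [
    {"delta_pos":[6,-19,0],"rotation":[0,0,-0.005]},
    {"delta_pos":[6,-19,-50],"rotation":[0,0,-0.005]},
    {"delta_pos":[6,-19,-100],"rotation":[0,0,-0.005]},
    {"delta_pos":[6,-19,-140],"rotation":[0,0,-0.005]},
    {"delta_pos":[6,-19,-170],"rotation":[0,0,-0.005]},
    {"delta_pos":[6,-19,-170],"rotation":[0,0,-0.005]},
    {"delta_pos":[6,-19,-170],"rotation":[0,0,-0.005]}
  ]
}}

```text
time: 3.1
tcp_pos: [0.5209, -0.329, 0.1354]
eef_rot: [3.141, -0.0, 0.635]
wrist_force: [0.5, -0.6, 1.1]
grip_width: 0.0682
finger_force: 0.0
```

Run:
```python
from h import *
s=snap('side');a=cv2.resize(s['pixels'][230:420,250:500],None,fx=3,fy=3)
cv2.imwrite('pics/g1.png',a[...,::-1]);print(arm.sense()['tcp_pos'],arm.sense()['wrist_force'])
```

```text
[ 0.52127767 -0.32951254  0.13643534] [-0.4039689   0.44682235  0.22305938]
```

View pics/g1.png

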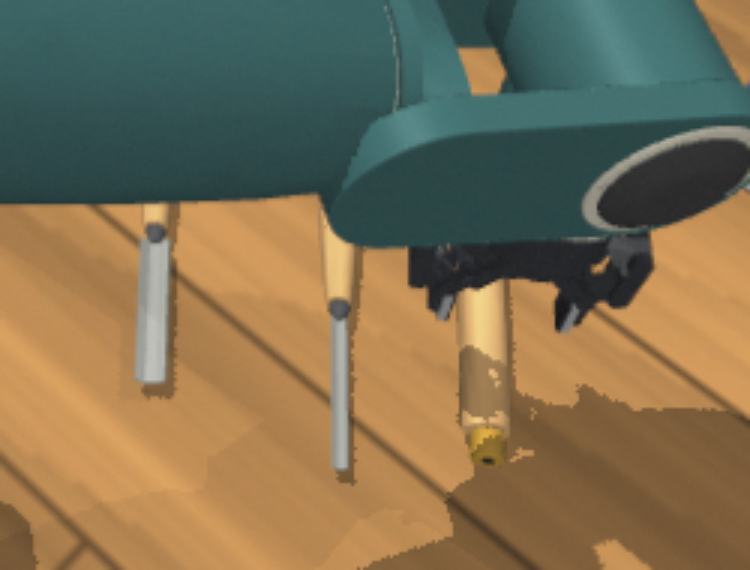

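The open fingers at (440,300) and (568,320) in the crop straddle the handle, which shows at (483,330), and the gouges are clear.

>>> {"name": "drive_tool", "arguments": {
  "series": [
    {"delta_pos":[-1,0,-25],"rotation":[0,0,0]},
    {"delta_pos":[-1,0,-45],"rotation":[0,0,0]},
    {"delta_pos":[-1,0,-58],"rotation":[0,0,0]},
    {"delta_pos":[-1,0,-58],"rotation":[0,0,0]},
    {"delta_pos":[-1,0,-58],"rotation":[0,0,0]},
    {"delta_pos":[-1,0,-58],"rotation":[0,0,0]}
  ]
}}

```text
time: 3.75
tcp_pos: [0.5202, -0.3302, 0.0775]
eef_rot: [3.14, -0.001, 0.634]
wrist_force: [0.3, -0.1, 0.1]
grip_width: 0.0682
finger_force: 0.0
```

>>> {"name": "drive_tool", "arguments": {
  "claw": 0,
  "grip_force": 50,
  "series": [
    {"delta_pos":[0,0,0],"rotation":[0,0,0]},
    {"delta_pos":[0,0,0],"rotation":[0,0,0]},
    {"delta_pos":[0,0,0],"rotation":[0,0,0]},
    {"delta_pos":[0,0,0],"rotation":[0,0,0]},
    {"delta_pos":[0,0,0],"rotation":[0,0,0]},
    {"delta_pos":[0,0,0],"rotation":[0,0,0]},
    {"delta_pos":[0,0,0],"rotation":[0,0,0]},
    {"delta_pos":[0,0,0],"rotation":[0,0,0]}
  ]
}}

```text
time: 4.55
tcp_pos: [0.5198, -0.33, 0.0766]
eef_rot: [3.141, -0.0, 0.634]
wrist_force: [-1.4, 0.4, 6.1]
grip_width: 0.0301
finger_force: 49.3
```

>>> {"name": "drive_tool", "arguments": {
  "claw": 0.55,
  "series": [
    {"delta_pos":[0,0,0],"rotation":[0,0,0]},
    {"delta_pos":[0,0,0],"rotation":[0,0,0]},
    {"delta_pos":[0,0,-2.5],"rotation":[0,0,0]},
    {"delta_pos":[0,0,-2.5],"rotation":[0,0,0]},
    {"delta_pos":[0,0,-2.5],"rotation":[0,0,0]},
    {"delta_pos":[0,0,-2.5],"rotation":[0,0,0]}
  ]
}}

```text
time: 5.15
tcp_pos: [0.5196, -0.3299, 0.0734]
eef_rot: [-3.142, 0.0, 0.634]
wrist_force: [-0.0, -0.9, -0.9]
grip_width: 0.0471
finger_force: 0.0
```

>>> {"name": "drive_tool", "arguments": {
  "claw": 0,
  "grip_force": 50,
  "series": [
    {"delta_pos":[0,0,0],"rotation":[0,0,0]},
    {"delta_pos":[0,0,0],"rotation":[0,0,0]},
    {"delta_pos":[0,0,0],"rotation":[0,0,0]},
    {"delta_pos":[0,0,0],"rotation":[0,0,0]},
    {"delta_pos":[0,0,0],"rotation":[0,0,0]},
    {"delta_pos":[0,0,0],"rotation":[0,0,0]}
  ]
}}

```text
time: 5.75
tcp_pos: [0.5197, -0.3299, 0.0737]
eef_rot: [3.141, -0.0, 0.634]
wrist_force: [-1.5, 1.3, 4.7]
grip_width: 0.0304
finger_force: 49.8
```

>>> {"name": "drive_tool", "arguments": {
  "series": [
    {"delta_pos":[0,0,2],"rotation":[0,0,0]},
    {"delta_pos":[0,0,4],"rotation":[0,0,0]},
    {"delta_pos":[0,0,6],"rotation":[0,0,0]},
    {"delta_pos":[0,0,8],"rotation":[0,0,0]},
    {"delta_pos":[0,0,8],"rotation":[0,0,0]},
    {"delta_pos":[0,0,8],"rotation":[0,0,0]}
  ]
}}

```text
time: 6.35
tcp_pos: [0.5196, -0.3299, 0.0814]
eef_rot: [3.142, 0.0, 0.634]
wrist_force: [0.3, -0.1, -0.9]
grip_width: 0.0306
finger_force: 49.6
```

>>> {"name": "drive_tool", "arguments": {
  "series": [
    {"delta_pos":[0,0,35],"rotation":[0,0,0]},
    {"delta_pos":[0,0,70],"rotation":[0,0,0]},
    {"delta_pos":[0,0,105],"rotation":[0,0,0]},
    {"delta_pos":[0,0,135],"rotation":[0,0,0]},
    {"delta_pos":[0,0,140],"rotation":[0,0,0]},
    {"delta_pos":[5,36,140],"rotation":[0,0,0.09]},
    {"delta_pos":[11,73,140],"rotation":[0,0,0.18]},
    {"delta_pos":[16,109,140],"rotation":[0,0,0.27]}
  ]
}}

```text
time: 7.15
tcp_pos: [0.5354, -0.2196, 0.2203]
eef_rot: [-3.141, 0.0, 0.907]
wrist_force: [0.5, 0.3, -2.0]
grip_width: 0.0303
finger_force: 50.0
```

>>> {"name": "drive_tool", "arguments": {
  "series": [
    {"delta_pos":[6,40,0],"rotation":[0,0,0.1]},
    {"delta_pos":[12,80,0],"rotation":[0,0,0.2]},
    {"delta_pos":[18,120,0],"rotation":[0,0,0.3]},
    {"delta_pos":[24,160,0],"rotation":[0,0,0.4]},
    {"delta_pos":[30,200,0],"rotation":[0,0,0.5]},
    {"delta_pos":[36,240,0],"rotation":[0,0,0.6]},
    {"delta_pos":[42,280,0],"rotation":[0,0,0.7]},
    {"delta_pos":[48,320,0],"rotation":[0,0,0.8]}
  ]
}}

```text
time: 7.95
tcp_pos: [0.5834, 0.1008, 0.2204]
eef_rot: [-3.141, 0.0, 1.708]
wrist_force: [0.4, -0.9, -1.2]
grip_width: 0.0307
finger_force: 50.1
```

>>> {"name": "drive_tool", "arguments": {
  "series": [
    {"delta_pos":[5,35,0],"rotation":[0,0,0.09]},
    {"delta_pos":[10,70,0],"rotation":[0,0,0.18]},
    {"delta_pos":[14,95,0],"rotation":[0,0,0.26]},
    {"delta_pos":[17,115,0],"rotation":[0,0,0.289]},
    {"delta_pos":[17,115,-30],"rotation":[0,0,0.289]},
    {"delta_pos":[17,115,-60],"rotation":[0,0,0.289]},
    {"delta_pos":[17,115,-60],"rotation":[0,0,0.289]},
    {"delta_pos":[17,115,-60],"rotation":[0,0,0.289]}
  ]
}}

```text
time: 8.75
tcp_pos: [0.6006, 0.2139, 0.1615]
eef_rot: [-3.141, -0.0, 1.992]
wrist_force: [-0.8, 0.5, -0.0]
grip_width: 0.0305
finger_force: 50.0
```

Run:
```python
from h import *
s=snap('side');t=snap('top')
a=cv2.resize(s['pixels'][110:260,130:330],None,fx=3,fy=3);b=cv2.resize(t['pixels'][120:270,140:300],None,fx=3,fy=3)
b=np.pad(b,((0,0),(0,0),(0,0)));a=a[:,:]
im=np.hstack([a[:, :400] if 0 else cv2.resize(a,(400,300)),cv2.resize(b,(400,375))[:300]]);cv2.imwrite('pics/g2.png',cv2.resize(s['pixels'][110:260,130:330],(800,600))[...,::-1]);cv2.imwrite('pics/g2t.png',cv2.resize(t['pixels'][120:270,140:300],(640,600))[...,::-1])
print(arm.sense()['tcp_pos'],arm.sense()['eef_rot'],arm.sense()['wrist_force'])
```

```text
[0.60121073 0.21409325 0.16323137] [3.13963576e+00 2.88732404e-04 1.99204425e+00] [ 0.01118146 -0.12894284 -0.689026  ]
```

View pics/g2.png

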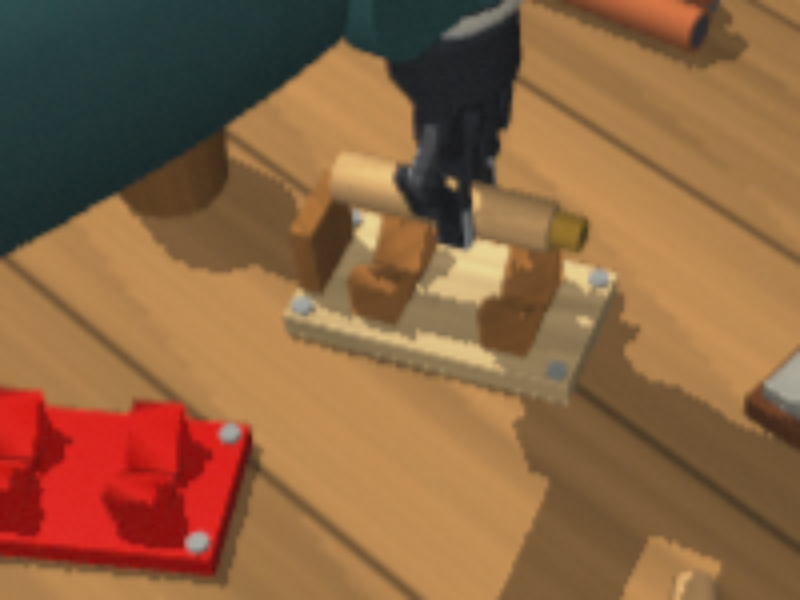

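View pics/g2t.png

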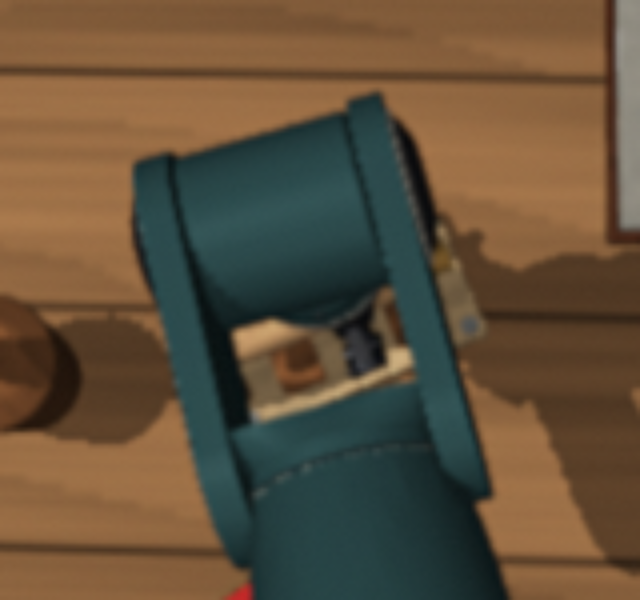

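The side crop shows the handle held level above the V. Its butt, at (345,175), faces the stop at (322,230), its ferrule is at (570,232), and the fingers line up with the gap. I'll fit its axis next.

```bash
cat > f.py <<'E'
from h import *
from m import load
from scipy.optimize import least_squares
A=np.radians(114.4);u=np.array([np.cos(A),np.sin(A),0]);v=np.array([-u[1],u[0],0]);O=np.array([.5954,.2268,0])
def fit(s,zc):
    P=cloud(s);q=P-O;C=np.stack([q@u,q@v,P[...,2]],-1)*1000
    hsv=cv2.cvtColor(s['pixels'],cv2.COLOR_RGB2HSV)
    m=(np.abs(C[...,0])<110)&(np.abs(C[...,1])<25)&(np.abs(C[...,2]-zc)<20)&(hsv[...,1]>60)&(hsv[...,0]<28)&(hsv[...,2]>60)
    m=cv2.erode(m.astype(np.uint8),np.ones((2,2)))>0
    g=C[m];w=g[(g[:,0]>-55)&(g[:,0]<68)]
    r=lambda p:np.hypot(w[:,1]-p[0]-p[1]*w[:,0],w[:,2]-p[2]-p[3]*w[:,0])-16
    o=least_squares(r,[0,0,zc,0],loss='soft_l1')
    print('y0 %.1f slope_y %.3f z0 %.1f slope_z %.3f'%tuple(o.x),len(w),'res',np.std(r(o.x)).round(2),'x range',np.percentile(g[:,0],[0,1,99,100]).round(1))
if __name__=='__main__':
    st=arm.sense();q=st['tcp_pos']-O;print('tcp cradle',(q@u*1000).round(1),(q@v*1000).round(1),st['tcp_pos'][2],st['eef_rot'])
    fit(load('side'),st['tcp_pos'][2]*1000-57.5)
E
python3 f.py
```

```text
tcp cradle -14.0 -0.0 0.16323136616606743 [3.13963576e+00 2.88732404e-04 1.99204425e+00]
y0 0.2 slope_y -0.008 z0 103.7 slope_z -0.000 344 res 1.92 x range [-89.7 -88.8  63.6  66.5]
```

>>> {"name": "drive_tool", "arguments": {
  "series": [
    {"delta_pos":[0,0,-20],"rotation":[0,0,0.006]},
    {"delta_pos":[0,0,-35],"rotation":[0,0,0.006]},
    {"delta_pos":[0,0,-46],"rotation":[0,0,0.006]},
    {"delta_pos":[0,0,-49],"rotation":[0,0,0.006]},
    {"delta_pos":[0,0,-49],"rotation":[0,0,0.006]},
    {"delta_pos":[0,0,-49],"rotation":[0,0,0.006]}
  ]
}}

```text
time: 9.45
tcp_pos: [0.6009, 0.2142, 0.1131]
eef_rot: [3.141, 0.0, 1.999]
wrist_force: [0.3, -0.1, -0.7]
grip_width: 0.0304
finger_force: 50.0
```

>>> {"name": "drive_tool", "arguments": {
  "series": [
    {"delta_pos":[0,0,-1],"rotation":[0,0,0]},
    {"delta_pos":[0,0,-2],"rotation":[0,0,0]},
    {"delta_pos":[0,0,-2],"rotation":[0,0,0]}
  ]
}}

```text
time: 9.75
tcp_pos: [0.6006, 0.2142, 0.1105]
eef_rot: [3.142, 0.0, 1.999]
wrist_force: [-0.7, 0.1, -2.6]
grip_width: 0.0305
finger_force: 50.0
```

>>> {"name": "drive_tool", "arguments": {
  "series": [
    {"delta_pos":[0,0,-1],"rotation":[0,0,0]},
    {"delta_pos":[0,0,-1],"rotation":[0,0,0]},
    {"delta_pos":[0,0,-1],"rotation":[0,0,0]}
  ]
}}

```text
time: 10.05
tcp_pos: [0.6009, 0.2143, 0.1097]
eef_rot: [3.141, 0.0, 1.999]
wrist_force: [2.9, 1.6, 1.4]
grip_width: 0.0303
finger_force: 50.4
```

>>> {"name": "drive_tool", "arguments": {
  "series": [
    {"delta_pos":[0,0,-1],"rotation":[0,0,0]},
    {"delta_pos":[0,0,-1],"rotation":[0,0,0]},
    {"delta_pos":[0,0,-1],"rotation":[0,0,0]}
  ]
}}

```text
time: 10.35
tcp_pos: [0.6012, 0.2144, 0.1092]
eef_rot: [3.14, 0.0, 1.999]
wrist_force: [4.1, 2.2, 5.4]
grip_width: 0.0307
finger_force: 50.9
```

>>> {"name": "drive_tool", "arguments": {
  "series": [
    {"delta_pos":[0.9,0.4,0],"rotation":[0,0,0]},
    {"delta_pos":[0.9,0.4,0],"rotation":[0,0,0]},
    {"delta_pos":[0.9,0.4,0],"rotation":[0,0,0]}
  ]
}}

```text
time: 10.65
tcp_pos: [0.6017, 0.2146, 0.1087]
eef_rot: [3.141, 0.0, 1.999]
wrist_force: [3.3, 1.3, 5.4]
grip_width: 0.0304
finger_force: 50.6
```

>>> {"name": "drive_tool", "arguments": {
  "series": [
    {"delta_pos":[0,0,-0.5],"rotation":[0,0,0]},
    {"delta_pos":[0,0,-0.5],"rotation":[0,0,0]},
    {"delta_pos":[0,0,-0.5],"rotation":[0,0,0]}
  ]
}}

```text
time: 10.95
tcp_pos: [0.6019, 0.2147, 0.1085]
eef_rot: [3.14, 0.0, 1.999]
wrist_force: [3.7, 1.5, 5.9]
grip_width: 0.0306
finger_force: 51.0
```

Run:
```python
from f import *
s=snap('side');st=arm.sense();q=st['tcp_pos']-O;f=st['wrist_force'];M=st['moment']
print('tcp',(q@u*1000).round(1),(q@v*1000).round(1),st['tcp_pos'][2],st['eef_rot'],'F',f@u,f@v,f[2],'M',M@u,M@v,M[2])
fit(s,51)
```

```text
tcp -13.7 -0.9 0.10849928132685963 [3.14023643e+00 1.33066825e-04 1.99877827e+00] F 0.8951132570663058 -3.866095692170373 6.797307547918163 M -0.597620984093504 0.06017902562035349 0.03244307764855425
y0 -0.5 slope_y -0.003 z0 50.5 slope_z -0.011 366 res 2.56 x range [-90.  -88.5  80.5  80.7]
```

>>> {"name": "drive_tool", "arguments": {
  "series": [
    {"delta_pos":[0.9,0.4,0],"rotation":[0,0,0]},
    {"delta_pos":[0.9,0.4,0],"rotation":[0,0,0]},
    {"delta_pos":[0.9,0.4,0],"rotation":[0,0,0]}
  ]
}}

```text
time: 11.3
tcp_pos: [0.6023, 0.2148, 0.1082]
eef_rot: [-3.141, 0.0, 1.999]
wrist_force: [-1.6, -1.4, 8.7]
grip_width: 0.0303
finger_force: 51.2
```

>>> {"name": "drive_tool", "arguments": {
  "series": [
    {"delta_pos":[0,0,-0.5],"rotation":[0,0,0]},
    {"delta_pos":[0,0,-0.5],"rotation":[0,0,0]},
    {"delta_pos":[0,0,-0.5],"rotation":[0,0,0]}
  ]
}}

```text
time: 11.6
tcp_pos: [0.6023, 0.2149, 0.1082]
eef_rot: [-3.141, 0.0, 1.999]
wrist_force: [-4.5, -1.8, 13.6]
grip_width: 0.0306
finger_force: 51.7
```

>>> {"name": "drive_tool", "arguments": {
  "series": [
    {"delta_pos":[-0.4,-0.2,0.5],"rotation":[0,0,0]},
    {"delta_pos":[-1.2,1.6,0.5],"rotation":[0,0,0]},
    {"delta_pos":[-2.1,3.4,0.5],"rotation":[0,0,0]},
    {"delta_pos":[-2.9,5.3,0.5],"rotation":[0,0,0]},
    {"delta_pos":[-3.7,7.1,0.5],"rotation":[0,0,0]},
    {"delta_pos":[-3.7,7.1,0.5],"rotation":[0,0,0]},
    {"delta_pos":[-3.7,7.1,0.5],"rotation":[0,0,0]}
  ]
}}

```text
time: 12.3
tcp_pos: [0.5989, 0.222, 0.1083]
eef_rot: [3.141, 0.0, 1.999]
wrist_force: [2.8, -1.8, 7.1]
grip_width: 0.0308
finger_force: 50.8
```

```bash
cat > st.py <<'E'
from f import *
s=snap('side');st=arm.sense();q=st['tcp_pos']-O;f=st['wrist_force'];M=st['moment']
print('tcp',(q@u*1000).round(1),(q@v*1000).round(1),st['tcp_pos'].round(4),st['eef_rot'].round(4),'F',(f@u).round(1),(f@v).round(1),f[2].round(1),'M',(M@u).round(2),(M@v).round(2),M[2].round(2))
fit(s,51)
E
python3 st.py
```

```text
tcp -5.8 -1.2 [0.5989 0.222  0.1082] [3.1412e+00 5.0000e-04 1.9989e+00] F -2.7 -1.1 7.2 M -0.28 0.37 0.19
y0 -1.0 slope_y 0.003 z0 50.4 slope_z 0.002 376 res 2.65 x range [-81.5 -80.5  80.   81. ]
```

>>> {"name": "drive_tool", "arguments": {
  "series": [
    {"delta_pos":[-0.4,0.9,0],"rotation":[0,0,0]},
    {"delta_pos":[-0.8,1.8,0],"rotation":[0,0,0]},
    {"delta_pos":[-0.8,1.8,0],"rotation":[0,0,0]}
  ]
}}

```text
time: 12.65
tcp_pos: [0.5981, 0.2236, 0.1082]
eef_rot: [3.141, 0.001, 1.999]
wrist_force: [2.7, -3.1, 7.6]
grip_width: 0.0305
finger_force: 50.8
```

>>> {"name": "drive_tool", "arguments": {
  "series": [
    {"delta_pos":[-0.4,0.9,0],"rotation":[0,0,0]},
    {"delta_pos":[-0.4,0.9,0],"rotation":[0,0,0]}
  ]
}}

```text
time: 12.85
tcp_pos: [0.598, 0.2239, 0.1083]
eef_rot: [3.141, 0.002, 1.999]
wrist_force: [5.7, -8.7, 5.7]
grip_width: 0.0301
finger_force: 50.8
```

>>> {"name": "drive_tool", "arguments": {
  "series": [
    {"delta_pos":[-0.4,0.9,0],"rotation":[0,0,0]},
    {"delta_pos":[-0.4,0.9,0],"rotation":[0,0,0]}
  ]
}}

```text
time: 13.05
tcp_pos: [0.598, 0.2241, 0.1083]
eef_rot: [3.141, 0.004, 1.998]
wrist_force: [8.6, -15.5, 7.0]
grip_width: 0.0304
finger_force: 50.8
```

The butt has met the stop, at TCP x ≈ -3.6 mm. I'll ease off the end push and set the downward push.

>>> {"name": "drive_tool", "arguments": {
  "series": [
    {"delta_pos":[0.6,-1.4,-0.5],"rotation":[0,0,0]},
    {"delta_pos":[0.6,-1.4,-0.5],"rotation":[0,0,0]},
    {"delta_pos":[0.6,-1.4,-0.5],"rotation":[0,0,0]},
    {"delta_pos":[0.6,-1.4,-0.5],"rotation":[0,0,0]}
  ]
}}

```text
time: 13.45
tcp_pos: [0.5981, 0.2239, 0.1082]
eef_rot: [3.141, 0.001, 1.999]
wrist_force: [1.5, -4.1, 10.5]
grip_width: 0.0305
finger_force: 51.4
```

```bash
python3 st.py
```

```text
tcp -3.8 -1.2 [0.5981 0.2238 0.1082] [3.1411e+00 1.2000e-03 1.9987e+00] F -5.3 0.6 11.3 M 0.19 0.84 0.18
y0 -0.8 slope_y 0.006 z0 50.3 slope_z -0.007 360 res 2.55 x range [-80.4 -78.3  80.3  81. ]
```

>>> {"name": "drive_tool", "arguments": {
  "series": [
    {"delta_pos":[0,0,0],"rotation":[0,0,0]},
    {"delta_pos":[0,0,0],"rotation":[0,0,0]},
    {"delta_pos":[0,0,0],"rotation":[0,0,0]},
    {"delta_pos":[0,0,0],"rotation":[0,0,0]},
    {"delta_pos":[0,0,0],"rotation":[0,0,0]},
    {"delta_pos":[0,0,0],"rotation":[0,0,0]}
  ]
}}

```text
time: 14.1
tcp_pos: [0.5981, 0.2238, 0.1082]
eef_rot: [3.141, 0.001, 1.999]
wrist_force: [1.3, -5.6, 11.4]
grip_width: 0.0308
finger_force: 51.4
```

```bash
python3 st.py; python3 -c "
from m import *
s=load('side');cv2.imwrite('pics/g3.png',cv2.resize(s['pixels'][110:260,130:330],(800,600))[...,::-1])"
```

```text
tcp -3.8 -1.2 [0.5981 0.2238 0.1082] [3.1410e+00 1.2000e-03 1.9987e+00] F -4.8 1.4 11.7 M 0.18 0.82 0.17
y0 -0.8 slope_y -0.001 z0 50.2 slope_z 0.003 362 res 2.5 x range [-79.4 -79.   80.5  82.1]
```

View pics/g3.png

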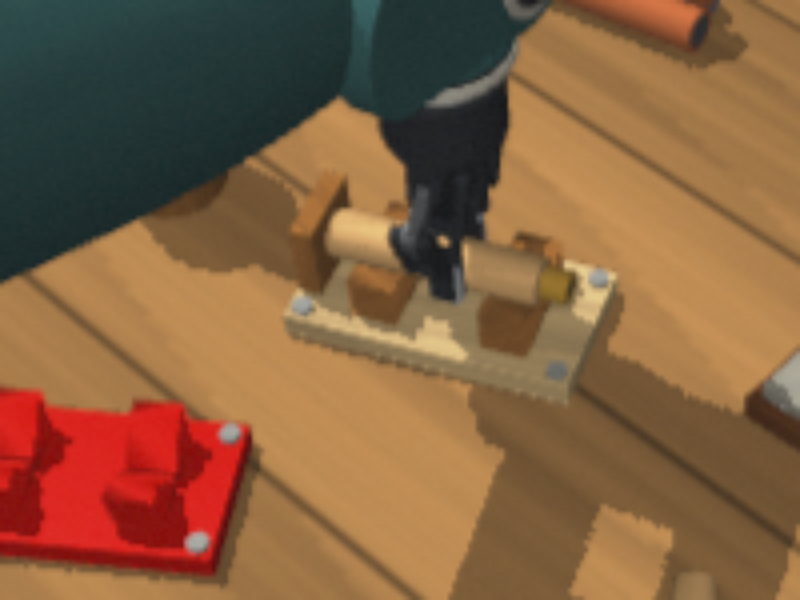

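The handle lies in both saddles, with its butt at (335,235) against the stop and its ferrule at (555,285). It is steady under about 11.5 N of downward push with little side force.

```bash
python3 -c "
from rig import arm
print(arm.sign_off())"
```

```text
the job is handed in; nothing more can be done
None
```

I laid the handle in the V-cradle, butt against the end stop, and handed the job in while holding it down with about 11.5 N; the sign-off returned no verdict, so I can't confirm that it passed.

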